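# Clear and nest the component tubs

### The job

The build is finished, so put the component tubs away: take the leftover heat sink out of the largest blue tub and lay it in the black kit tray that stands on the board fixture, and nest the three tubs in size order, the middle one inside the largest and the smallest inside the middle one, each sitting level and all the way down on the floor of the next. Leave the largest tub standing about where it is.

Things in the scene. Friction and masses are not known exactly. Their poses are not given: they have to be found in the camera images.
- large_tub: largest of three round open blue tubs: 132 mm across the rim, tapering straight to 116 mm at the foot; 50 mm high, wall and floor 4 mm, so inside 124 mm at the rim and 108 mm at the floor. Origin: centre of the underside; z up; +x points to its label tab; 0.3 kg. The heat sink lies in it. At the start the three tabs point about +x (largest), +y (middle), -y (smallest)
- large_tub_tab (a point): middle of the largest tub's label tab, upright plate on the rim to grip it by: 10 mm thick (along the tub's x, outward), 28 mm wide, standing 24 mm above the rim, top 74 mm above the underside. Point: 67 mm out from the tub's axis and 62 mm above its underside; axes as the tub's
- middle_tub: middle one of three round open blue tubs: 112 mm across the rim, tapering straight to 96 mm at the foot; 50 mm high, wall and floor 4 mm, so inside 104 mm at the rim and 88 mm at the floor. Origin: centre of the underside; z up; +x points to its label tab; 0.12 kg. Seated, its origin is 4 mm above the largest tub's, with 6 mm of room all round
- middle_tub_tab (a point): middle of the middle tub's label tab, upright plate on the rim to grip it by: 10 mm thick (along the tub's x, outward), 28 mm wide, standing 24 mm above the rim, top 74 mm above the underside. Point: 57 mm out from the tub's axis and 62 mm above its underside; axes as the tub's
- small_tub: smallest of three round open blue tubs: 92 mm across the rim, tapering straight to 76 mm at the foot; 50 mm high, wall and floor 4 mm, so inside 84 mm at the rim and 68 mm at the floor. Origin: centre of the underside; z up; +x points to its label tab; 0.09 kg. Seated, its origin is 4 mm above the middle tub's, with 6 mm of room all round
- small_tub_tab (a point): middle of the smallest tub's label tab, upright plate on the rim to grip it by: 10 mm thick (along the tub's x, outward), 28 mm wide, standing 24 mm above the rim, top 74 mm above the underside. Point: 47 mm out from the tub's axis and 62 mm above its underside; axes as the tub's
- heat_sink: grey-white finned heat sink, 60 mm (its x) by 50 mm (its y) by 25 mm high, 0.12 kg; solid base 5 mm, upright fins running along x over its full 60 mm and 50 mm. Origin: centre of the underside; z up. It stands on its base on the largest tub's floor, in any yaw
- heat_sink_mid (a point): middle of the heat sink, 12.5 mm above its underside
- kit_tray: black open tray, 150 mm (its x) by 200 mm (its y), 45 mm high, flat floor about 9 mm above its underside, about 100 by 140 mm inside, fixed. It stands on top of the black board fixture, its underside 76 mm above the bench. Origin: centre of the underside; z up. The inside floor is centred on it. Behind it a shelf edge hangs 0.29 m above the bench from x = 0.65 m on: pass in front
Not all that is in view belongs to the job. What is shaped like the heat_sink but pink is not meant.

How it is judged:
At the end, for the whole second after the job is handed in: middle tub in the largest, smallest in the middle one: each underside under 7 mm above the next, within 12 mm of centre, level within 0.06 rad; largest upright on the bench; heat sink's middle within 60 x 85 mm of the tray's centre and under 40 mm above its underside; all at rest (horizontal distance between middle_tub and large_tub below 0.012 m and z of middle_tub in the frame of large_tub between 0 and 0.007 m and angle between the z axis of middle_tub and the z axis of large_tub, either way round below 0.06 rad and horizontal distance between small_tub and middle_tub below 0.012 m and z of small_tub in the frame of middle_tub between 0 and 0.007 m and angle between the z axis of small_tub and the z axis of middle_tub, either way round below 0.06 rad and x of heat_sink_mid in the frame of kit_tray between -0.06 and 0.06 m and y of heat_sink_mid in the frame of kit_tray between -0.085 and 0.085 m and z of heat_sink_mid in the frame of kit_tray below 0.04 m and angle between large_tub's own z axis and vertical below 0.05 rad and height (world z) of large_tub below 0.005 m and linear speed of each of heat_sink, large_tub, middle_tub, small_tub below 0.02 m/s); the robot touches nothing.
It fails at once if largest tub moved more than 60 mm from where it stood (distance of large_tub from where it was at the start of the episode above 0.06 m).
It also fails if it takes over 72 s, if anything falls off the work surface, if the arm or the gripper's body presses on something with over 40 N, if the wrist force passes 120 N, or if a joint passes its speed limit or range.

### The arm

A 7-joint arm with a two-finger parallel gripper is mounted at the origin on a cart in front of the work surface, level with it; the furniture and walls round the work are solid. World frame = base frame: x ahead of the robot, y to its left, z up, the work surface at z = 0. Lengths are in m, angles in rad, forces in N, time in s.
With the tool pointing down it reaches from about 0.375 to 0.925 m from the base axis. Payload 3.1 kg.
Tool frame: the origin (TCP) lies at the very end of the fingers, on their centre line; the grasp point (between the pads) lies 19 mm behind it; z points along the fingers, y is the line along which they close (so a half turn about z gives the same grasp; the last joint's range is limited). The gripper opens to 85 mm and grips with 20 to 120 N. Pads are 22 mm wide; open, the fingers measure 114 mm over their backs; the gripper's body (76 mm by 85 mm) begins 54 mm behind the grasp point. The pads swing forward as they close: fully open they stand 13 mm farther back than shut.
Start: joints at [1.175, 0.383, 0.044, 1.598, -0.018, 1.161, -0.05], TCP at [0.191, -0.621, 0.231] pointing down, gripper open.
Joint ranges: [-2.61, 2.61], [-0.41, 2.15], [-1.48, 1.57], [0, 2.5], [-1.57, 4.71], [0.05, 1.97], [-2.85, 2.85]. Speed limits (rad/s): [2.79, 2.79, 3.14, 3.14, 3.14, 3.14, 3.14].

### API

Orientations are given as [roll, pitch, yaw] about the fixed x, y, z axes, in that order (R = Rz(yaw) Ry(pitch) Rx(roll)).
In Python, from station import r gives the robot as it stands.
- The arm moves only by the shell command python3 -m pendant 'ROWS'. ROWS is a JSON object of lists of equal length, an entry for each row: "gripper": the closure, from 0 (fully open) to 1 (shut); "slide": the shift along the tool's x, y, z in m, a list of three; "rot": the turn, a rotation vector about the tool's x, y, z in degrees, a list of three. In form: {"gripper": [gripper, ...], "slide": [[x, y, z], ...], "rot": [[rx, ry, rz], ...]}. A call has 1 to 8 rows; each row shifts and turns the commanded pose from where the row before left it, along the tool's axes as they then stand; what a row does not reach is not made up. A row lasts 1/8 s, in which the tool goes at most 62.5 mm and 10.7 degrees, less where a joint would pass 70% of its speed; a pose out of reach is approached as far as the arm can. A call with a gripper value outside its range is refused whole. The fingers move at their own pace and stop on an object; the grip force is fixed at half the most. Time passes only in rows, so rows that do not move let the fingers close. It gives the time, the measured TCP pose, the force, the opening and the grip force at its end, in the units of the state.
- r.sense(): the state, without advancing time (a new reading comes with each control period).
- r.read_camera(name): name is "scene" or "top"; returns the picture (400x640x3 uint8, red, green, blue); there is no depth.
- r.get_calibration(name): a dict with "vertical_fov" (degrees; the focal length in pixels is half the picture's height over the tangent of half this angle, whatever the lens; pixels are square), "cx", "cy" (the principal point, pixels), "R" (3x3) and "t" (3): a world point X has camera coordinates R X + t. Camera axes: x right, y down, z forward; pixel columns grow to the right and rows downward; lengths in m; the calibration is good to about 2 mm. A picture is of the moment at which its call begins. get_calibration takes no time and is no camera call.
- r.job_done(): hands the job in; it is judged then, once.
The state is a dict: "t": time; "joints": joint angles; "dq": joint speeds; "effort": joint torques, N m; "eef_pos": TCP position; "tool_rot": TCP orientation; "wrist_force": force on the tool from outside, world axes, zero at the start; "wrist_torque": the same for the moment, N m; "opening": opening from 0.0 (shut) to 1.0 (fully open); "grasp_force": force on a finger pad.
Only numpy, scipy, OpenCV 4.12 (cv2) and the standard library are available. Lean on these libraries where they do the work, as an engineer would, in place of code of your own. Each camera call takes 0.05 s, during which the arm holds its last target. There are 200 camera calls.

## Working session

There is one attempt and no reset: what is moved stays moved. The work goes in short steps, Python scripts to look and compute and a shell command to move; the robot and the scene stay as the last step left them, time stands still between calls to the robot, and variables do not carry over. Pictures are saved under pics/ and viewed, at most 10 in all, crops included, and the job is handed in when it is done.

```bash
mkdir -p pics
python3 - <<'E'
from station import r
import cv2
for n in("scene","top"):
    im=r.read_camera(n); cv2.imwrite(f"pics/{n}0.png",im[:,:,::-1])
    print(n,r.get_calibration(n))
print(r.sense())
E
```

```text
scene {'vertical_fov': 47.83422466541803, 'cx': 326.71168730100555, 'cy': 204.73939106392248, 'R': array([[-0.75830863, -0.6518824 , -0.00416559],
       [-0.3760137 ,  0.44260365, -0.81407353],
       [ 0.53252391, -0.61575266, -0.58074688]]), 't': array([0.54885845, 0.14989919, 1.16382586])}
top {'vertical_fov': 51.282842075582636, 'cx': 317.5306207016705, 'cy': 197.40059664981942, 'R': array([[-0.02230174, -0.99974955,  0.00186536],
       [-0.98028173,  0.02150096, -0.19643178],
       [ 0.19634248, -0.00620935, -0.98051572]]), 't': array([0.25584594, 0.51656641, 0.97118641])}
{'t': 0.1, 'joints': array([ 1.17517891,  0.38373487,  0.04381385,  1.59944771, -0.01789925,
        1.16119889, -0.04989368]), 'dq': array([ 0.00120921, -0.00071069,  0.00130526, -0.00354045, -0.00076407,
       -0.00087516,  0.00107439]), 'effort': array([ 2.98637409e-03, -4.34725928e+01,  1.02951217e+00, -2.50452465e+01,
        1.08371067e-02,  5.40922149e-03,  7.42059001e-06]), 'eef_pos': array([ 0.19048893, -0.62055246,  0.23001003]), 'tool_rot': array([-3.13919867e+00,  1.16962624e-04,  2.97924678e-01]), 'wrist_force': array([-0.53816829, -0.59121814,  0.11980207]), 'wrist_torque': array([-0.01768613, -0.00582079, -0.03453879]), 'grasp_force': 0.0, 'opening': 1.0023853365954494}
```

View pics/top0.png

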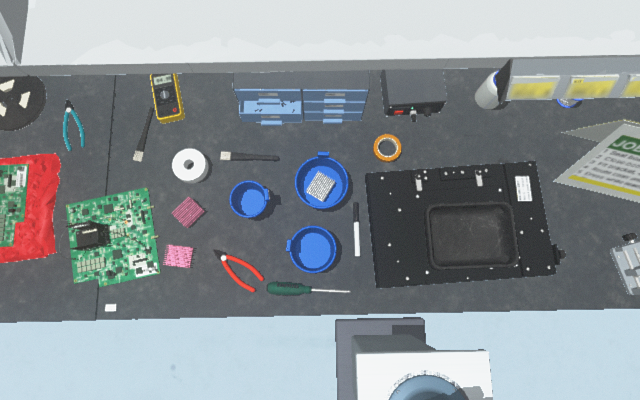

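View pics/scene0.png

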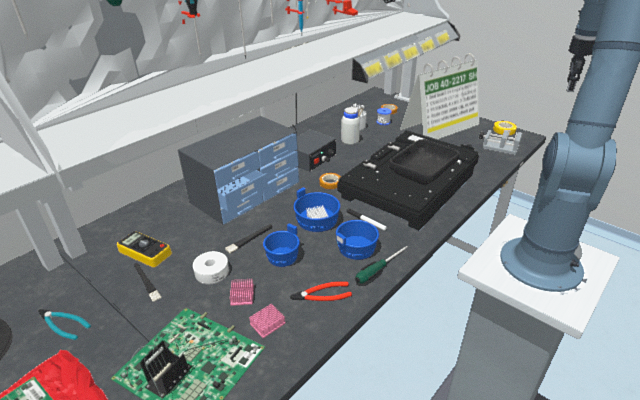

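The top view shows the large tub at (322,183) with its tab up, the middle tub at (313,250) with its tab left, and the small tub at (250,200) with its tab right. The tray is at (471,237). Candidates for the heat sink are the grey-white one at (320,186), and the pink ones at (188,211) and (179,256). The description fits the grey-white one in the large tub, so I'll check that in a close crop.

```bash
python3 - <<'E'
import cv2
im=cv2.imread("pics/top0.png")[140:280,220:380]
cv2.imwrite("pics/c1.png",cv2.resize(im,None,fx=4.25,fy=4.25,interpolation=cv2.INTER_CUBIC))
E
cat > h.py <<'E'
from station import r
import numpy as np, cv2
from scipy.optimize import least_squares
def K(n):
    c=r.get_calibration(n); f=200/np.tan(np.radians(c["vertical_fov"])/2); return c,f
def proj(n,X):
    c,f=K(n); p=np.atleast_2d(X)@c["R"].T+c["t"]; return p[:,:2]/p[:,2:]*f+[c["cx"],c["cy"]]
def unp(n,u,v,z):
    c,f=K(n); d=c["R"].T@np.array([(u-c["cx"])/f,(v-c["cy"])/f,1]); o=-c["R"].T@c["t"]
    return (o+d*(z-o[2])/d[2]).round(4)
E
```

```text
(no output)
```

View pics/c1.png

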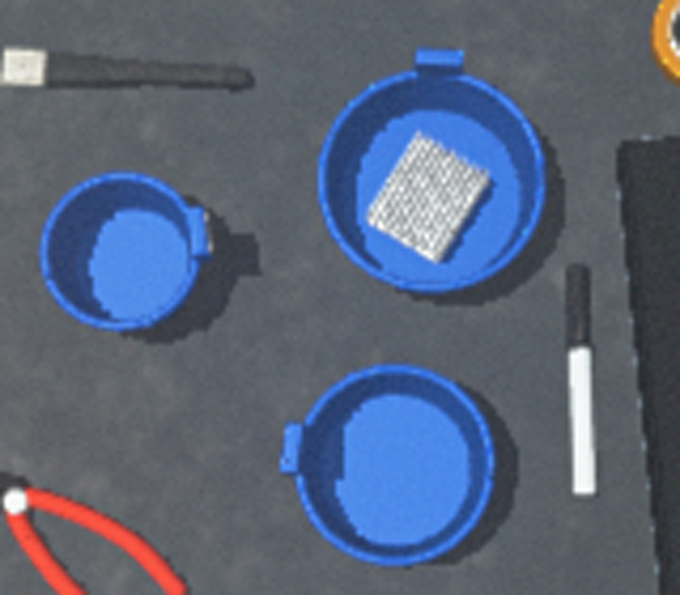

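```bash
cat >> h.py <<'E'
from scipy.optimize import minimize
S=4
def mask(im,n,guess,rad=26):
    hsv=cv2.cvtColor(cv2.resize(im,None,fx=S,fy=S,interpolation=cv2.INTER_CUBIC),cv2.COLOR_RGB2HSV)
    m=cv2.inRange(hsv,(100,130,30),(125,255,255))
    cs,_=cv2.findContours(m,cv2.RETR_EXTERNAL,cv2.CHAIN_APPROX_NONE)
    p=proj(n,guess)[0]*S
    c=max([c for c in cs if cv2.contourArea(c)>300*S and np.hypot(*(c[:,0].mean(0)-p))<rad*S],key=cv2.contourArea)
    o=np.zeros_like(m); cv2.drawContours(o,[c],-1,255,-1); return o
a=np.linspace(0,2*np.pi,72)
def sil(n,x,y,yaw,R,z0=0,shape=(400*S,640*S)):
    o=np.zeros(shape,np.uint8); C=np.array([x,y,z0])
    Rz=np.array([[np.cos(yaw),-np.sin(yaw),0],[np.sin(yaw),np.cos(yaw),0],[0,0,1]])
    body=np.vstack([np.c_[(R-.008)*np.cos(a),(R-.008)*np.sin(a),0*a],np.c_[R*np.cos(a),R*np.sin(a),0*a+.05]])
    t=R+.001; tab=np.array([[t+i*.005,j*.014,k] for i in(-1,1) for j in(-1,1) for k in(.045,.074)])
    for P in(body,tab):
        q=(proj(n,P@Rz.T+C)+.5)*S-.5
        cv2.fillConvexPoly(o,cv2.convexHull((q*16).round().astype(np.int32)),255,cv2.LINE_AA,4)
    return o
def fit(ims,g,R,z0=0):
    ms={n:mask(im,n,[g[0],g[1],.03]) for n,im in ims.items()}
    def cost(p):
        return sum(cv2.absdiff(m,sil(n,p[0]/100,p[1]/100,p[2],R,z0)).sum()/m.sum() for n,m in ms.items())
    x0=[g[0]*100,g[1]*100,g[2]]
    s=minimize(cost,x0,method="Nelder-Mead",options=dict(initial_simplex=np.array([x0]+[[x0[0]+1,x0[1],x0[2]],[x0[0],x0[1]+1,x0[2]],[x0[0],x0[1],x0[2]+.15]]),xatol=.005,fatol=1e-5))
    return (s.x*[.01,.01,1]).round(4),round(s.fun,4)
E
python3 - <<'E'
from h import *
T=cv2.imread("pics/top0.png")[:,:,::-1].copy();Sc=cv2.imread("pics/scene0.png")[:,:,::-1].copy()
q=lambda u,v:(220+(u+.5)/4.25-.5,140+(v+.5)/4.25-.5)
c=r.get_calibration("top");print("cam",-c["R"].T@c["t"])
for nm,uv,yaw,R in(("L",(432,182),0,.066),("M",(396,464),1.57,.056),("S",(122,251),-1.57,.046)):
    g=unp("top",*q(*uv),.05); print(nm,g)
    for ims in({"top":T},{"scene":Sc},{"top":T,"scene":Sc}):
        try: print(list(ims),fit(ims,[g[0],g[1],yaw],R))
        except Exception as e: print(e)
P=np.array([unp("top",*q(*uv),.029) for uv in((421,132),(490,177),(436,263),(367,215))])
print("hs",P.mean(0),[np.round(P[(i+1)%4]-P[i],4) for i in range(4)])
for i in range(2): 
    d=(P[(i+1)%4]-P[i])+(P[(i+2)%4]-P[(i+3)%4])*1; print(np.hypot(*d[:2])/2,np.degrees(np.arctan2(d[1],d[0])))
P=np.array([unp("top",*uv,.121) for uv in((428,204),(513,206),(517,268),(432,269))]);print("tray",P,P.mean(0))
P=np.array([unp("top",*uv,.09) for uv in((366,174),(538,162),(556,274),(376,287))]);print("fixt",P)
E
```

```text
cam [0.32140128 0.25070563 1.05325636]
L [0.5598 0.2343 0.05  ]
['top'] (array([ 0.5612,  0.2345, -0.0825]), np.float64(0.0202))
['scene'] (array([ 0.5627,  0.2317, -0.0544]), np.float64(0.0231))
['top', 'scene'] (array([ 0.5616,  0.2335, -0.0695]), np.float64(0.0638))
M [0.397  0.2585 0.05  ]
['top'] (array([0.3971, 0.2587, 1.4208]), np.float64(0.0233))
['scene'] (array([0.3982, 0.2565, 1.6034]), np.float64(0.0472))
['top', 'scene'] (array([0.3974, 0.2581, 1.4381]), np.float64(0.0897))
S [0.5228 0.4142 0.05  ]
['top'] (array([ 0.5236,  0.4157, -1.4413]), np.float64(0.0275))
['scene'] (array([ 0.5244,  0.4126, -1.4656]), np.float64(0.0337))
['top', 'scene'] (array([ 0.5236,  0.415 , -1.4522]), np.float64(0.093))
hs [0.556025 0.236225 0.029   ] [array([-0.0285, -0.0404,  0.    ]), array([-0.0513,  0.0334,  0.    ]), array([0.0298, 0.0401, 0.    ]), array([ 0.05  , -0.0331,  0.    ])]
0.049696931494811594 -125.91294302856804
0.06058865405337869 146.71646471446985
tray [[ 0.4873 -0.0062  0.121 ]
 [ 0.4784 -0.1993  0.121 ]
 [ 0.3394 -0.1922  0.121 ]
 [ 0.3414 -0.0042  0.121 ]] [ 0.411625 -0.100475  0.121   ]
fixt [[ 0.5687  0.1278  0.09  ]
 [ 0.5893 -0.2866  0.09  ]
 [ 0.3246 -0.2942  0.09  ]
 [ 0.3048  0.117   0.09  ]]
```

The crop confirms it: the grey-white heat sink sits in the large tub, with crop corners (421,132), (490,177), (436,263) and (367,215). I'll move over it.

```bash
cat >> h.py <<'E'
from scipy.spatial.transform import Rotation as Ro
def go(x,y,z,yawdeg=None):
    s=r.sense(); R=Ro.from_euler("xyz",s["tool_rot"]); d=R.inv().apply(np.array([x,y,z])-s["eef_pos"])
    print("t",round(s["t"],2),"pos",s["eef_pos"].round(4),"rpy",np.degrees(s["tool_rot"]).round(1),"F",s["wrist_force"].round(1),"open",round(s["opening"],3),"grip",round(s["grasp_force"],1),"j7",s["joints"][6].round(2))
    print("slide",d.round(4),end=" ")
    if yawdeg is not None: print("rot",(R.inv()*Ro.from_euler("xyz",[180,0,yawdeg],degrees=True)).as_rotvec(degrees=True).round(1),end="")
    print()
E
python3 -m pendant '{"gripper":[0.27,0.27,0.27,0.27,0.27,0.27,0.27,0.27],"slide":[[0.0375,-0.0445,0],[0.0375,-0.0445,0],[0.0375,-0.0445,0],[0.0375,-0.0445,0],[0.0375,-0.0445,0],[0.0375,-0.0445,0],[0.0375,-0.0445,0],[0.0375,-0.0445,0]],"rot":[[0,0,0],[0,0,0],[0,0,0],[0,0,0],[0,0,0],[0,0,0],[0,0,0],[0,0,0]]}'
python3 -c "
from h import *
go(.556,.236,.2,145)"
```

```text
t: 1.1
eef_pos: [0.3732, -0.1911, 0.2311]
tool_rot: [3.141, 0.0, 0.298]
wrist_force: [0.1, -0.2, 0.5]
opening: 0.729
grasp_force: 0.0
t 1.1 pos [ 0.3732 -0.1911  0.2311] rpy [180.    0.   17.1] F [ 0.1 -0.2  0.5] open 0.729 grip 0.0 j7 -0.88
slide [ 0.3    -0.3547  0.031 ] rot [   0.     0.  -127.9]
```

```bash
python3 -m pendant '{"gripper":[0.27,0.27,0.27,0.27,0.27,0.27,0.27,0.27],"slide":[[0.0375,-0.0443,0],[0.0375,-0.0443,0],[0.0375,-0.0443,0],[0.0375,-0.0443,0],[0.0375,-0.0443,0],[0.0375,-0.0443,0],[0.0375,-0.0443,0],[0.0375,-0.0443,0]],"rot":[[0,0,0],[0,0,0],[0,0,0],[0,0,0],[0,0,0],[0,0,0],[0,0,0],[0,0,0]]}'
python3 -m pendant '{"gripper":[0.27,0.27,0.27,0.27,0.27,0.27],"slide":[[0,0,0],[0,0,0],[0,0,0],[0,0,0],[0,0,0],[0,0,0]],"rot":[[0,0,-10.65],[0,0,-10.65],[0,0,-10.65],[0,0,-10.65],[0,0,-10.65],[0,0,-10.65]]}'
python3 -m pendant '{"gripper":[0.27,0.27,0.27,0.27,0.27,0.27,0.27],"slide":[[0,0,0.02],[0,0,0.02],[0,0,0.02],[0,0,0.02],[0,0,0.02],[0,0,0.02],[0,0,0]],"rot":[[0,0,-10.65],[0,0,-10.65],[0,0,-10.65],[0,0,-10.65],[0,0,-10.65],[0,0,-10.65],[0,0,0]]}'
python3 -c "
from h import *
go(.556,.236,.008,145)
im=np.hstack([cv2.resize(r.read_camera('top')[130:250,250:390],None,fx=2.85,fy=2.85),cv2.resize(r.read_camera('scene')[120:240,250:390],None,fx=2.85,fy=2.85)])
cv2.imwrite('pics/a.png',im[:,:,::-1])"
```

```text
t: 2.1
eef_pos: [0.5564, 0.2349, 0.2307]
tool_rot: [3.141, 0.001, 0.297]
wrist_force: [0.7, -0.7, 0.6]
opening: 0.727
grasp_force: 0.0
t: 2.85
eef_pos: [0.5555, 0.2333, 0.2306]
tool_rot: [-3.141, 0.001, 1.419]
wrist_force: [-0.2, -0.8, -0.6]
opening: 0.733
grasp_force: 0.0
t: 3.72
eef_pos: [0.5542, 0.2324, 0.1088]
tool_rot: [-3.137, -0.003, 2.526]
wrist_force: [-0.1, -0.8, -1.2]
opening: 0.728
grasp_force: 0.0
t 3.73 pos [0.5542 0.2324 0.1088] rpy [-179.8   -0.2  144.7] F [-0.1 -0.8 -1.2] open 0.728 grip 0.0 j7 0.01
slide [0.0003 0.0044 0.1007] rot [-0.2 -0.2 -0.3]
```

View pics/a.png

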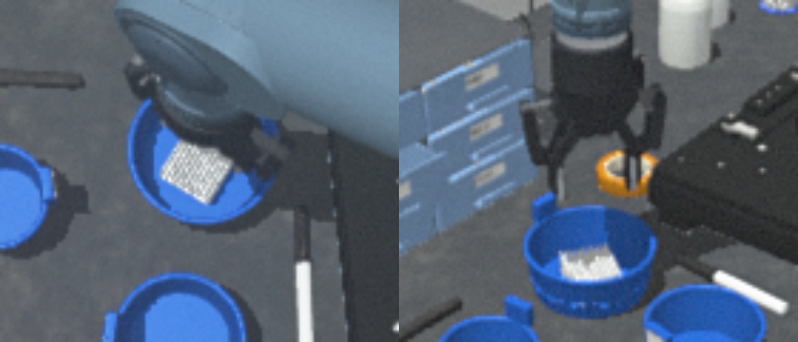

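The gripper hangs centred over the tub, with the heat sink at about (198,172) in the left half of the picture. I'll correct by 4 mm and descend.

```bash
python3 -m pendant '{"gripper":[0.27,0.27,0.27,0.27,0.27,0.27],"slide":[[0,0.0044,0.01],[0,0,0.02],[0,0,0.02],[0,0,0.02],[0,0,0.01],[0,0,0]],"rot":[[0,0,0],[0,0,0],[0,0,0],[0,0,0],[0,0,0],[0,0,0]]}'
python3 -c "
from h import *
go(.556,.236,.008,145)"
```

```text
t: 4.58
eef_pos: [0.5575, 0.2371, 0.03]
tool_rot: [-3.14, -0.001, 2.529]
wrist_force: [0.8, 0.3, -0.3]
opening: 0.731
grasp_force: 0.0
t 4.58 pos [0.5575 0.2371 0.03  ] rpy [-1.799e+02 -1.000e-01  1.449e+02] F [ 0.8  0.3 -0.3] open 0.731 grip 0.0 j7 -0.06
slide [ 0.0006 -0.0017  0.022 ] rot [-0.1 -0.1 -0.1]
```

```bash
python3 -m pendant '{"gripper":[0.27,0.27,0.27,0.7,0.8,0.8,0.8],"slide":[[0,-0.0015,0.012],[0,0,0.01],[0,0,0],[0,0,0],[0,0,0],[0,0,0],[0,0,0]],"rot":[[0,0,0],[0,0,0],[0,0,0],[0,0,0],[0,0,0],[0,0,0],[0,0,0]]}'
python3 -c "
from h import *
go(.412,-.1,.3,180)"
```

```text
t: 5.45
eef_pos: [0.5579, 0.2366, 0.0099]
tool_rot: [3.14, 0.0, 2.528]
wrist_force: [-1.3, -0.2, 2.6]
opening: 0.556
grasp_force: 61.8
t 5.45 pos [0.5579 0.2366 0.0099] rpy [179.9   0.  144.9] F [-1.3 -0.2  2.6] open 0.556 grip 61.8 j7 -0.08
slide [-0.0745 -0.3589 -0.2905] rot [  0.1   0.  -35.1]
```

```bash
python3 -m pendant '{"gripper":[0.8,0.8,0.8,0.8,0.8],"slide":[[0,0,-0.02],[0,0,-0.045],[0,0,-0.05],[0,0,-0.05],[0,0,-0.025]],"rot":[[0,0,0],[0,0,0],[0,0,0],[0,0,0],[0,0,0]]}'
python3 -m pendant '{"gripper":[0.8,0.8,0.8,0.8,0.8,0.8,0.8],"slide":[[-0.007,-0.036,0],[-0.0125,-0.0595,0],[-0.0125,-0.0595,0],[-0.0125,-0.0595,0],[-0.0125,-0.0595,0],[-0.0125,-0.0595,0],[-0.005,-0.025,0]],"rot":[[0,0,0],[0,0,0],[0,0,0],[0,0,0],[0,0,0],[0,0,0],[0,0,0]]}'
python3 -m pendant '{"gripper":[0.8,0.8,0.8,0.8,0.8,0.8],"slide":[[0,0,0.01],[0,0,0.01],[0,0,0.01],[0,0,0.01],[0,0,0],[0,0,0]],"rot":[[0,0,-8.8],[0,0,-8.8],[0,0,-8.8],[0,0,-8.8],[0,0,0],[0,0,0]]}'
python3 -c "
from h import *
go(.412,-.1,.094,180)
im=np.hstack([cv2.resize(r.read_camera('top')[120:300,360:570],None,fx=1.9,fy=1.9),cv2.resize(r.read_camera('scene')[70:250,330:540],None,fx=1.9,fy=1.9)])
cv2.imwrite('pics/b.png',im[:,:,::-1])"
```

```text
t: 6.08
eef_pos: [0.5582, 0.2373, 0.2035]
tool_rot: [3.138, 0.003, 2.529]
wrist_force: [0.1, 0.2, -1.0]
opening: 0.562
grasp_force: 61.9
t: 6.95
eef_pos: [0.4091, -0.1041, 0.1986]
tool_rot: [-3.137, -0.001, 2.521]
wrist_force: [-0.3, 0.4, -0.8]
opening: 0.557
grasp_force: 62.1
t: 7.7
eef_pos: [0.4122, -0.0997, 0.1597]
tool_rot: [-3.141, 0.0, 3.141]
wrist_force: [-0.5, 0.6, -0.5]
opening: 0.557
grasp_force: 62.1
t 7.7 pos [ 0.4122 -0.0997  0.1597] rpy [-180.    0.  180.] F [-0.5  0.6 -0.5] open 0.557 grip 62.1 j7 1.37
slide [ 0.0002 -0.0002  0.0657] rot [-0.  0. -0.]
```

View pics/b.png

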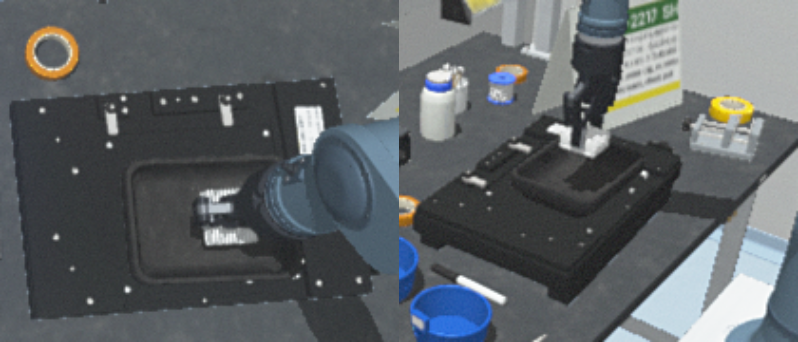

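The heat sink is held over the tray: in the left half it is at about (225,217), inside the tray's (130–290,165–280). I'll lower it, release and rise.

```bash
python3 -m pendant '{"gripper":[0.8,0.8,0.8,0.8,0.8],"slide":[[0,0,0.02],[0,0,0.025],[0,0,0.013],[0,0,0.007],[0,0,0]],"rot":[[0,0,0],[0,0,0],[0,0,0],[0,0,0],[0,0,0]]}'
python3 -m pendant '{"gripper":[0.4,0.27,0.2,0.2,0.2,0.2,0.2],"slide":[[0,0,0],[0,0,0],[0,0,0],[0,0,-0.03],[0,0,-0.05],[0,0,-0.045],[0,0,0]],"rot":[[0,0,0],[0,0,0],[0,0,0],[0,0,0],[0,0,0],[0,0,0],[0,0,0]]}'
python3 - <<'E'
from h import *
yM=1.45
go(.3975+.057*np.cos(yM),.258+.057*np.sin(yM),.2,np.degrees(yM)+90)
go(.3975+.057*np.cos(yM),.258+.057*np.sin(yM),.2,np.degrees(yM)-90)
E
```

```text
t: 8.43
eef_pos: [0.4123, -0.0998, 0.0944]
tool_rot: [3.141, 0.0, -3.14]
wrist_force: [0.2, -0.3, -1.7]
opening: 0.56
grasp_force: 62.1
t: 9.3
eef_pos: [0.4143, -0.1029, 0.2198]
tool_rot: [-3.125, 0.003, 3.138]
wrist_force: [0.2, 0.7, -1.1]
opening: 0.797
grasp_force: 0.0
t 9.3 pos [ 0.4143 -0.1029  0.2198] rpy [-179.1    0.2  179.8] F [ 0.2  0.7 -1.1] open 0.797 grip 0.0 j7 1.68
slide [0.0113 0.4177 0.0129] rot [-0.9  0.3  6.7]
t 9.3 pos [ 0.4143 -0.1029  0.2198] rpy [-179.1    0.2  179.8] F [ 0.2  0.7 -1.1] open 0.797 grip 0.0 j7 1.68
slide [0.0113 0.4177 0.0129] rot [  -0.4   -1.4 -173.3]
```

```bash
python3 -m pendant '{"gripper":[0.2,0.3,0.5,0.6,0.6,0.6,0.6,0.6],"slide":[[0.0015,0.045,0],[0.0015,0.059,0],[0.0015,0.059,0],[0.0015,0.059,0],[0.0015,0.059,0],[0.0015,0.059,0],[0.0015,0.055,0],[0.001,0.023,0]],"rot":[[0,0,0],[0,0,0],[0,0,0],[0,0,0],[0,0,0],[0,0,0],[0,0,0],[0,0,0]]}'
python3 -m pendant '{"gripper":[0.6,0.6,0.6,0.6,0.6],"slide":[[0,0,0.02],[0,0,0.04],[0,0,0.04],[0,0,0.01],[0,0,0]],"rot":[[0,0,6.7],[0,0,0],[0,0,0],[0,0,0],[0,0,0]]}'
python3 - <<'E'
from h import *
yM=1.45
go(.3975+.057*np.cos(yM),.258+.057*np.sin(yM),.054,np.degrees(yM)+90)
im=np.hstack([cv2.resize(r.read_camera('top')[180:300,250:390],None,fx=2.85,fy=2.85),cv2.resize(r.read_camera('scene')[150:270,290:430],None,fx=2.85,fy=2.85)])
cv2.imwrite('pics/c.png',im[:,:,::-1])
E
```

```text
t: 10.3
eef_pos: [0.3953, 0.2801, 0.2177]
tool_rot: [3.14, -0.012, -3.132]
wrist_force: [-0.0, -0.0, -0.4]
opening: 0.398
grasp_force: 0.0
t: 10.92
eef_pos: [0.3965, 0.2755, 0.1086]
tool_rot: [-3.139, -0.009, 3.028]
wrist_force: [0.3, -0.1, 0.2]
opening: 0.404
grasp_force: 0.0
t 10.93 pos [0.3965 0.2755 0.1086] rpy [-179.9   -0.5  173.5] F [ 0.3 -0.1  0.2] open 0.404 grip 0.0 j7 0.35
slide [-0.0039  0.0399  0.0544] rot [-0.1 -0.5  0.4]
```

View pics/c.png

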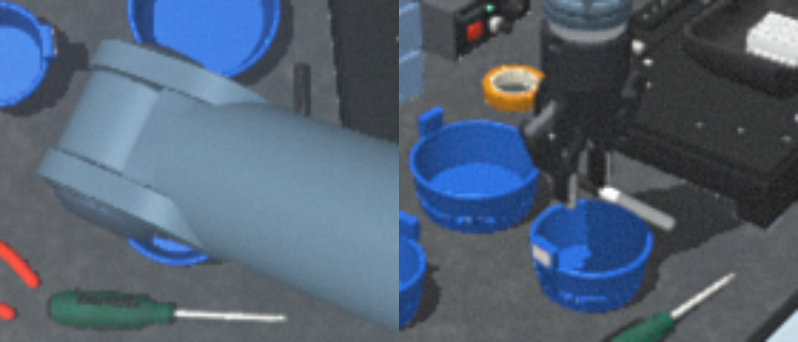

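The gripper is about 40 mm short of the tab, which is at (543,253) in the right half, because the speed limit cut some rows. The heat sink lies in the tray. I'll make up the shift.

```bash
python3 -m pendant '{"gripper":[0.6,0.6,0.6],"slide":[[-0.002,0.02,0],[-0.002,0.02,0],[0,0,0]],"rot":[[0,0,0],[0,0.5,0],[0,0,0]]}'
python3 - <<'E'
from h import *
yM=1.45
go(.3975+.057*np.cos(yM),.258+.057*np.sin(yM),.054,np.degrees(yM)+90)
E
```

```text
t: 11.4
eef_pos: [0.4075, 0.3169, 0.1116]
tool_rot: [3.14, -0.012, 3.027]
wrist_force: [-0.5, -0.6, -0.6]
opening: 0.405
grasp_force: 0.0
t 11.4 pos [0.4075 0.3169 0.1116] rpy [179.9  -0.7 173.4] F [-0.5 -0.6 -0.6] open 0.405 grip 0.0 j7 0.29
slide [ 0.0022 -0.0027  0.0577] rot [ 0.1 -0.7  0.4]
```

```bash
python3 -m pendant '{"gripper":[0.6,0.6,0.6,0.6],"slide":[[0.002,-0.0025,0.015],[0,0,0.025],[0,0,0.0175],[0,0,0]],"rot":[[0,-0.7,0],[0,0,0],[0,0,0],[0,0,0]]}'
python3 -c "
from h import *
yM=1.45
go(.3975+.057*np.cos(yM),.258+.057*np.sin(yM),.054,np.degrees(yM)+90)"
```

```text
t: 11.9
eef_pos: [0.4022, 0.3102, 0.0503]
tool_rot: [-3.136, -0.005, 3.026]
wrist_force: [-0.4, 0.3, 0.8]
opening: 0.399
grasp_force: 0.0
t 11.9 pos [0.4022 0.3102 0.0503] rpy [-179.7   -0.3  173.4] F [-0.4  0.3  0.8] open 0.399 grip 0.0 j7 0.2
slide [-0.0016  0.0046 -0.0037] rot [-0.3 -0.3  0.3]
```

```bash
python3 -m pendant '{"gripper":[0.6,0.6,0.6],"slide":[[0,0,0],[0,0,0],[0,0,0]],"rot":[[0,0,0],[0,0,0],[0,0,0]]}'
python3 -c "
from h import *
yM=1.45
go(.3975+.057*np.cos(yM),.258+.057*np.sin(yM),.054,np.degrees(yM)+90)"
```

```text
t: 12.28
eef_pos: [0.4041, 0.3125, 0.0528]
tool_rot: [-3.14, -0.001, 3.026]
wrist_force: [-0.7, 0.4, -0.1]
opening: 0.401
grasp_force: 0.0
t 12.28 pos [0.4041 0.3125 0.0528] rpy [-1.799e+02 -1.000e-01  1.734e+02] F [-0.7  0.4 -0.1] open 0.401 grip 0.0 j7 0.2
slide [-0.      0.0021 -0.0012] rot [-0.1 -0.1  0.3]
```

Settled. Now I'll adjust, close on the tab and lift.

```bash
python3 -m pendant '{"gripper":[0.6,0.6,0.8,0.95,0.95,0.95,0.95],"slide":[[0,0.0015,-0.001],[0,0,0],[0,0,0],[0,0,0],[0,0,0],[0,0,0],[0,0,0]],"rot":[[0,0,0],[0,0,0],[0,0,0],[0,0,0],[0,0,0],[0,0,0],[0,0,0]]}'
python3 -m pendant '{"gripper":[0.95,0.95,0.95,0.95,0.95,0.95],"slide":[[0,0,-0.015],[0,0,-0.03],[0,0,-0.04],[0,0,-0.025],[0,0,0],[0,0,0]],"rot":[[0,0,0],[0,0,0],[0,0,0],[0,0,0],[0,0,0],[0,0,0]]}'
python3 - <<'E'
from h import *
s=r.sense(); y=s["tool_rot"][2]-np.pi/2; print("tab az",y)
go(.5616+.057*np.cos(y),.2335+.057*np.sin(y),.18)
im={n:r.read_camera(n) for n in("top","scene")}
for n in im: cv2.imwrite(f"pics/m_{n}.png",im[n][:,:,::-1])
cv2.imwrite('pics/d.png',cv2.resize(im["scene"][110:250,270:440],None,fx=4,fy=4)[:,:,::-1])
E
```

```text
t: 13.15
eef_pos: [0.4037, 0.3137, 0.0533]
tool_rot: [-3.139, -0.002, 3.026]
wrist_force: [-0.4, -0.8, 3.2]
opening: 0.102
grasp_force: 61.4
t: 13.9
eef_pos: [0.4037, 0.313, 0.1622]
tool_rot: [-3.138, -0.003, 3.026]
wrist_force: [-0.7, -0.6, -2.0]
opening: 0.104
grasp_force: 60.6
tab az 1.4552151365328232
t 13.9 pos [0.4037 0.313  0.1622] rpy [-179.8   -0.2  173.4] F [-0.7 -0.6 -2. ] open 0.104 grip 60.6 j7 0.34
slide [-0.166  -0.0038 -0.0183]
```

View pics/d.png

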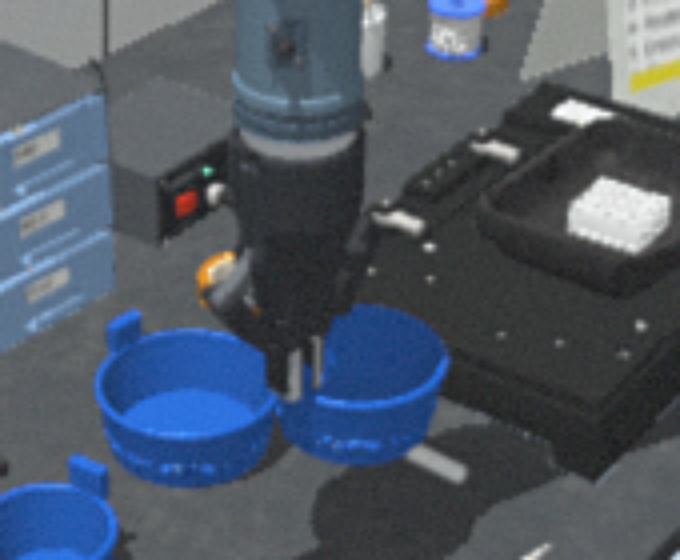

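The middle tub hangs level at (365,385) with its tab gripped, and the large tub is empty. I'll carry it over.

```bash
python3 -m pendant '{"gripper":[0.95,0.95,0.95,0.95,0.95,0.95,0.95],"slide":[[-0.02,-0.001,0],[-0.04,-0.001,0],[-0.045,-0.001,0],[-0.04,-0.001,0],[-0.021,0,0],[0,0,0],[0,0,0]],"rot":[[0,0,0],[0,0,0],[0,0,0],[0,0,0],[0,0,0],[0,0,0],[0,0,0]]}'
python3 - <<'E'
from h import *
for n in("top","scene"):
    im=cv2.imread(f"pics/m_{n}.png")[:,:,::-1].copy()
    try: print(n,fit({n:im},[.5616,.2335,-.07],.066))
    except Exception as e: print(e)
s=r.sense(); y=s["tool_rot"][2]-np.pi/2; print("tab az",y)
go(.5616+.057*np.cos(y),.2335+.057*np.sin(y),.0573,np.degrees(y)+90)
E
```

```text
t: 14.88
eef_pos: [0.5675, 0.291, 0.1618]
tool_rot: [-3.139, -0.005, 3.027]
wrist_force: [-0.4, 0.3, -0.6]
opening: 0.101
grasp_force: 60.7
top (array([ 0.5622,  0.234 , -0.0789]), np.float64(0.0478))
scene (array([ 0.563 ,  0.2318, -0.0684]), np.float64(0.4591))
tab az 1.4562855700878128
t 14.88 pos [0.5675 0.291  0.1618] rpy [-179.8   -0.3  173.4] F [-0.4  0.3 -0.6] open 0.101 grip 60.7 j7 0.5
slide [-0.0012 -0.0005  0.1045] rot [-0.2 -0.3  0. ]
```

```bash
python3 -m pendant '{"gripper":[0.95,0.95,0.95,0.95,0.95,0.95],"slide":[[-0.001,-0.0005,0.015],[0,0,0.03],[0,0,0.03],[0,0,0.018],[0,0,0.006],[0,0,0]],"rot":[[0,-0.2,0],[0,0,0],[0,0,0],[0,0,0],[0,0,0],[0,0,0]]}'
python3 - <<'E'
from h import *
s=r.sense(); y=s["tool_rot"][2]-np.pi/2
go(.562+.057*np.cos(y),.2337+.057*np.sin(y),.0573,np.degrees(y)+90)
E
```

```text
t: 15.62
eef_pos: [0.5694, 0.2903, 0.0639]
tool_rot: [-3.14, 0.001, 3.027]
wrist_force: [0.7, 0.6, -0.5]
opening: 0.1
grasp_force: 60.6
t 15.62 pos [0.5694 0.2903 0.0639] rpy [-1.799e+02  1.000e-01  1.734e+02] F [ 0.7  0.6 -0.5] open 0.1 grip 60.6 j7 0.44
slide [ 0.0008 -0.      0.0066] rot [-0.1  0.1 -0. ]
```

```bash
python3 -m pendant '{"gripper":[0.95,0.95,0.95,0.95],"slide":[[0,0,0.004],[0,0,0.002],[0,0,0.0005],[0,0,0]],"rot":[[0,0,0],[0,0,0],[0,0,0],[0,0,0]]}'
python3 -m pendant '{"gripper":[0.8,0.72,0.7,0.7,0.7,0.7],"slide":[[0,0,0],[0,0,0],[0,0,-0.005],[0,0,-0.025],[0,0,-0.05],[0,0,-0.03]],"rot":[[0,0,0],[0,0,0],[0,0,0],[0,0,0],[0,0,0],[0,0,0]]}'
python3 - <<'E'
from h import *
y=-1.452
go(.5238+.047*np.cos(y),.4145+.047*np.sin(y),.12,np.degrees(y)-90)
E
```

```text
t: 16.12
eef_pos: [0.5697, 0.29, 0.0575]
tool_rot: [-3.14, 0.002, 3.026]
wrist_force: [0.2, 0.4, -0.7]
opening: 0.102
grasp_force: 60.8
t: 16.88
eef_pos: [0.5704, 0.2919, 0.172]
tool_rot: [3.14, 0.005, 3.027]
wrist_force: [0.4, -0.4, 0.4]
opening: 0.297
grasp_force: 0.0
t 16.88 pos [0.5704 0.2919 0.172 ] rpy [179.9   0.3 173.4] F [ 0.4 -0.4  0.4] open 0.297 grip 0.0 j7 0.51
slide [0.0497 0.0707 0.0519] rot [  0.    0.3 -13.4]
```

Next is the small tub's tab.

```bash
python3 -m pendant '{"gripper":[0.6,0.6,0.6,0.6,0.6],"slide":[[0.02,0.03,0],[0.02,0.03,0],[0.0095,0.0105,0.03],[0,0,0.02],[0,0,0]],"rot":[[0,0,0],[0,0,0],[0,0,-6.7],[0,0,-6.7],[0,0,0]]}'
python3 - <<'E'
from h import *
im={n:r.read_camera(n) for n in("top","scene")}
try: print("L?",fit({"scene":im["scene"]},[.562,.2337,-.07],.066))
except Exception as e: print(e)
try: print("S",fit({"scene":im["scene"]},[.5238,.4145,-1.45],.046))
except Exception as e: print(e)
y=-1.452
go(.5238+.047*np.cos(y),.4145+.047*np.sin(y),.054,np.degrees(y)-90)
cv2.imwrite('pics/e.png',cv2.resize(im["scene"][150:290,250:400],None,fx=4,fy=4)[:,:,::-1])
E
```

```text
t: 17.5
eef_pos: [0.5277, 0.3653, 0.1169]
tool_rot: [-3.138, -0.001, -3.024]
wrist_force: [0.0, 0.5, -0.5]
opening: 0.406
grasp_force: 0.0
L? (array([ 0.5624,  0.2319, -0.0566]), np.float64(0.1244))
S (array([ 0.5244,  0.4126, -1.4706]), np.float64(0.0395))
t 17.6 pos [0.5292 0.3662 0.1187] rpy [-1.799e+02  1.000e-01 -1.733e+02] F [0.3 0.8 1. ] open 0.407 grip 0.0 j7 0.55
slide [-0.0002  0.0017  0.0647] rot [-0.1  0.1 -0.2]
```

View pics/e.png

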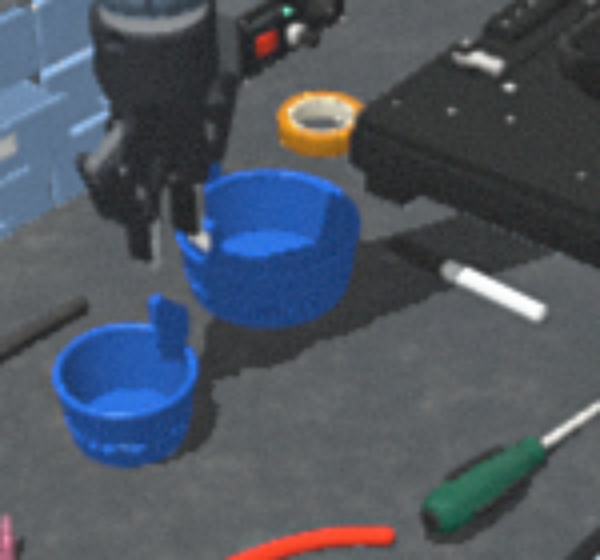

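The middle tub appears nested in the large one at (270,240). The gripper is in line with the small tub's tab at (170,325). I'll descend and grip.

```bash
python3 -m pendant '{"gripper":[0.6,0.6,0.6,0.6,0.6],"slide":[[0,0.001,0.02],[0,0,0.025],[0,0,0.0195],[0,0,0],[0,0,0]],"rot":[[0,0,0],[0,0,0],[0,0,0],[0,0,0],[0,0,0]]}'
python3 -m pendant '{"gripper":[0.8,0.95,0.95,0.95,0.95],"slide":[[0,0,0],[0,0,0],[0,0,0],[0,0,0],[0,0,0]],"rot":[[0,0,0],[0,0,0],[0,0,0],[0,0,0],[0,0,0]]}'
python3 -m pendant '{"gripper":[0.95,0.95,0.95,0.95,0.95,0.95],"slide":[[0,0,-0.015],[0,0,-0.03],[0,0,-0.04],[0,0,-0.035],[0,0,0],[0,0,0]],"rot":[[0,0,0],[0,0,0],[0,0,0],[0,0,0],[0,0,0],[0,0,0]]}'
python3 - <<'E'
from h import *
s=r.sense(); y=s["tool_rot"][2]+np.pi/2; print("tab az",y)
go(.562+.047*np.cos(y),.2337+.047*np.sin(y),.17,np.degrees(y)-90)
im={n:r.read_camera(n) for n in("top","scene")}
cv2.imwrite('pics/f.png',np.hstack([cv2.resize(im["scene"][120:260,240:380],None,fx=2.85,fy=2.85),cv2.resize(im["top"][120:260,230:370],None,fx=2.85,fy=2.85)])[:,:,::-1])
E
```

```text
t: 18.23
eef_pos: [0.5282, 0.3671, 0.0525]
tool_rot: [-3.14, 0.0, -3.023]
wrist_force: [-0.8, -0.2, 0.9]
opening: 0.401
grasp_force: 0.0
t: 18.85
eef_pos: [0.5289, 0.3675, 0.0537]
tool_rot: [-3.14, 0.002, -3.023]
wrist_force: [-1.1, -0.0, 4.3]
opening: 0.1
grasp_force: 61.7
t: 19.6
eef_pos: [0.5278, 0.3659, 0.1716]
tool_rot: [-3.138, -0.001, -3.023]
wrist_force: [1.0, -0.2, -0.8]
opening: 0.103
grasp_force: 60.8
tab az -1.4524291732850774
t 19.6 pos [0.5278 0.3659 0.1716] rpy [-179.8   -0.  -173.2] F [ 1.  -0.2 -0.8] open 0.103 grip 60.8 j7 0.58
slide [-0.0183 -0.1823  0.0023] rot [-0.2 -0.   0. ]
```

View pics/f.png

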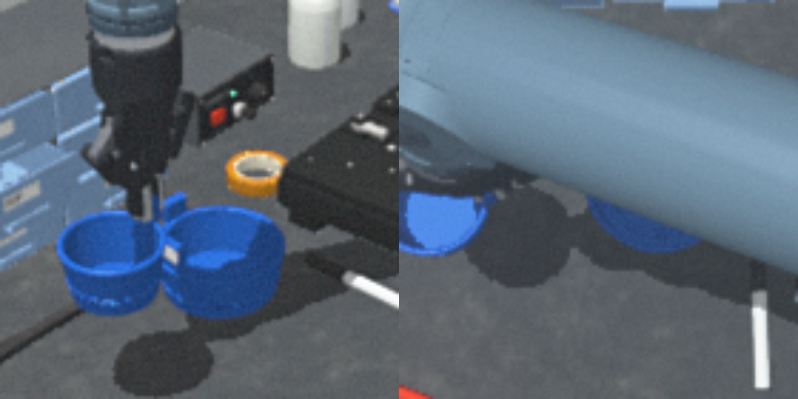

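The small tub hangs level at (110,260) in the left half. Now over the nest.

```bash
python3 -m pendant '{"gripper":[0.95,0.95,0.95,0.95,0.95,0.95,0.95,0.95],"slide":[[-0.002,-0.02,0],[-0.0045,-0.045,0],[-0.0045,-0.045,0],[-0.0045,-0.045,0],[-0.0025,-0.0275,0],[0,0,0],[0,0,0],[0,0,0]],"rot":[[0,0,0],[0,0,0],[0,0,0],[0,0,0],[0,0,0],[0,0,0],[0,0,0],[0,0,0]]}'
python3 - <<'E'
from h import *
s=r.sense(); y=s["tool_rot"][2]+np.pi/2; print("tab az",y)
go(.562+.047*np.cos(y),.2337+.047*np.sin(y),.0617,np.degrees(y)-90)
E
```

```text
t: 20.7
eef_pos: [0.5666, 0.1901, 0.1729]
tool_rot: [-3.14, 0.0, -3.02]
wrist_force: [-0.1, 0.2, -0.5]
opening: 0.104
grasp_force: 60.8
tab az -1.4487418371814753
t 20.7 pos [0.5666 0.1901 0.1729] rpy [-179.9    0.  -173. ] F [-0.1  0.2 -0.5] open 0.104 grip 60.8 j7 0.87
slide [-0.0007 -0.003   0.1112] rot [-0.1  0.  -0. ]
```

```bash
python3 -m pendant '{"gripper":[0.95,0.95,0.95,0.95,0.95,0.95,0.95],"slide":[[-0.0005,-0.003,0.02],[0,0,0.03],[0,0,0.03],[0,0,0.017],[0,0,0.006],[0,0,0],[0,0,0]],"rot":[[0,0,0],[0,0,0],[0,0,0],[0,0,0],[0,0,0],[0,0,0],[0,0,0]]}'
python3 - <<'E'
from h import *
s=r.sense(); y=s["tool_rot"][2]+np.pi/2; print("tab az",y)
go(.562+.047*np.cos(y),.2337+.047*np.sin(y),.0617,np.degrees(y)-90)
E
```

```text
t: 21.58
eef_pos: [0.5695, 0.1853, 0.0712]
tool_rot: [-3.14, 0.003, -3.023]
wrist_force: [-0.1, -0.2, -1.0]
opening: 0.102
grasp_force: 60.8
tab az -1.4521213627245735
t 21.57 pos [0.5695 0.1853 0.0712] rpy [-179.9    0.2 -173.2] F [-0.1 -0.2 -1. ] open 0.102 grip 60.8 j7 0.79
slide [0.0017 0.0019 0.0095] rot [-0.1  0.2 -0. ]
```

```bash
python3 -m pendant '{"gripper":[0.95,0.95,0.95,0.95,0.95],"slide":[[0.001,0.002,0.004],[0,0,0.004],[0,0,0.0015],[0,0,0],[0,0,0]],"rot":[[0,0,0],[0,0,0],[0,0,0],[0,0,0],[0,0,0]]}'
python3 -c "
from h import *
go(.5675,.187,.0617)"
```

```text
t: 22.2
eef_pos: [0.5675, 0.1867, 0.0617]
tool_rot: [-3.139, 0.001, -3.023]
wrist_force: [-1.9, -1.1, 6.1]
opening: 0.1
grasp_force: 61.8
t 22.2 pos [0.5675 0.1867 0.0617] rpy [-179.8    0.  -173.2] F [-1.9 -1.1  6.1] open 0.1 grip 61.8 j7 0.78
slide [-0.      0.0003  0.    ]
```

```bash
python3 -m pendant '{"gripper":[0.8,0.72,0.7,0.7,0.7,0.7],"slide":[[0,0,0],[0,0,0],[0,0,-0.005],[0,0,-0.025],[0,0,-0.05],[0,0,-0.05]],"rot":[[0,0,0],[0,0,0],[0,0,0],[0,0,0],[0,0,0],[0,0,0]]}'
python3 -m pendant '{"gripper":[0.7,0.7,0.7,0.7,0.7,0.7,0.7,0.7],"slide":[[0.01,-0.03,-0.01],[0.01,-0.055,0],[0.01,-0.055,0],[0.01,-0.055,0],[0.01,-0.055,0],[0,-0.055,0],[0,-0.03,0],[0,0,0]],"rot":[[0,0,0],[0,0,0],[0,0,0],[0,0,0],[0,0,0],[0,0,0],[0,0,0],[0,0,0]]}'
python3 - <<'E'
from h import *
go(.5675,.187,.0617)
im={n:r.read_camera(n) for n in("top","scene")}
try: print("L",fit({"top":im["top"]},[.562,.2337,-.07],.066))
except Exception as e: print(e)
cv2.imwrite('pics/g.png',np.hstack([cv2.resize(im["scene"][170:250,275:355],None,fx=5,fy=5),cv2.resize(im["top"][140:220,282:362],None,fx=5,fy=5)])[:,:,::-1])
E
```

```text
t: 22.95
eef_pos: [0.5673, 0.1873, 0.1934]
tool_rot: [-3.14, 0.002, -3.022]
wrist_force: [2.0, 1.1, 0.8]
opening: 0.294
grasp_force: 0.0
t: 23.95
eef_pos: [0.5577, -0.1558, 0.2025]
tool_rot: [-3.138, 0.002, -3.03]
wrist_force: [-0.1, 0.2, -0.1]
opening: 0.296
grasp_force: 0.0
t 23.95 pos [ 0.5577 -0.1558  0.2025] rpy [-1.798e+02  1.000e-01 -1.736e+02] F [-0.1  0.2 -0.1] open 0.296 grip 0.0 j7 1.48
slide [-0.0477  0.3402  0.1396] 
L (array([ 0.5611,  0.2344, -0.0795]), np.float64(0.0208))
```

View pics/g.png

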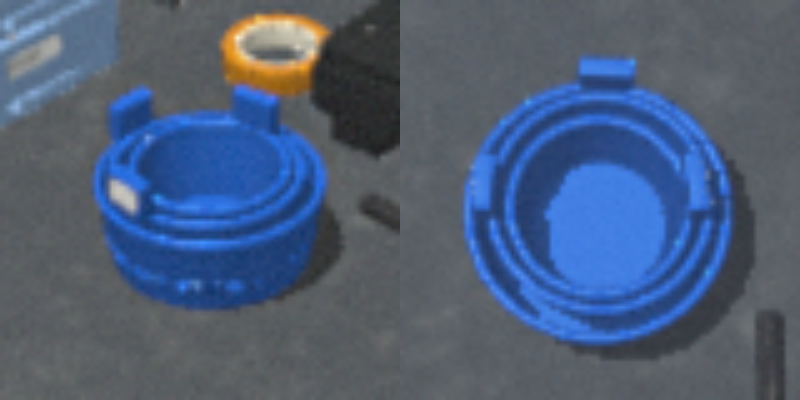

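The top view shows three concentric rims, with the tabs at (607,72), (482,182) and (698,180). The heights match full seating (4 mm and 8 mm), and the heat sink lay flat in the tray. Handing in.

```bash
python3 -c "
from station import r
print(r.job_done())"
```

```text
the job is handed in; nothing more can be done
None
```

I handed the job in at about 24 s of the 72 s: the heat sink is in the kit tray, the three tubs are nested and looked seated and level in the last pictures, and the largest tub is within about 1 mm of where it stood (the hand-in returned no verdict).

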